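# Bar the coin box

## Robot

A 6-joint arm with a two-finger parallel gripper is mounted at the origin on the work surface. World frame = base frame: x ahead of the robot, y to its left, z up, the work surface at z = 0. Lengths are in mm, angles in rad, forces in N, time in s.
With the tool pointing down it reaches from about 300 to 1000 mm from the base axis. Payload 5.1 kg.
Tool frame: the origin (TCP) lies between the finger pads; the fingertips stand 17 mm ahead of it and the grasp point (between the pads) lies 2 mm behind it; z points along the fingers, y is the line along which they close (so a half turn about z gives the same grasp; the last joint's range is limited). The gripper opens to 95 mm and grips with 3 to 60 N. Pads are 20 mm wide; open, the fingers measure 119 mm over their backs; the gripper's body (75 mm by 180 mm) begins 59 mm behind the grasp point.
Start: joints at [-1.372, 0.124, 1.65, -0, 1.367, -0.083], TCP at [180.723, -624.359, 231.656] pointing down, gripper open.
Joint ranges: [-2.61, 2.61], [-1.02, 2.33], [0.03, 2.71], [-1.35, 4.49], [0.32, 2.68], [-2.91, 2.91]. Speed limits (rad/s): [2.57, 2.57, 3.14, 3.14, 3.14, 3.14].

## Interface

Orientations are given as a unit quaternion [w, x, y, z].
In Python, from bench import observe, get_image, get_calibration, sign_off, boxes_of, place_of gives the robot as it stands. The module is installed in compiled form; this text tells all that it offers.
- The arm moves only by the shell command python3 -m creep 'ROWS' [FORCE]. ROWS is a JSON object whose one key "steps" holds a list of rows, each an object with "fingers": the finger opening in m, from 0 to 0.0951; "slide": the shift along the tool's x, y, z in m, a list of three; "yaw": the turn about the tool's z in degrees. In form: {"steps": [{"fingers": fingers, "slide": [x, y, z], "yaw": yaw}, ...]}. A call has 1 to 12 rows; each row shifts and turns the commanded pose from where the row before left it, along the tool's axes as they then stand; what a row does not reach is not made up. A row lasts 1/8 s, in which the tool goes at most 62.5 mm and 10.7 degrees, less where a joint would pass 70% of its speed; a pose out of reach is approached as far as the arm can. A call with a gripper value outside its range is refused whole. The fingers move at their own pace and stop on an object; FORCE is the grip in N (left out, the last holds). Time passes only in rows, so rows that do not move let the fingers close. It gives the time, the measured TCP pose, the force, the opening and the grip force at its end, in the units of the state.
- observe(): the state, without advancing time (a new reading comes with each control period).
- get_image(name): name is "scene" or "side" or "wrist"; returns the picture (420x560x3 uint8, blue, green, red); there is no depth.
- get_calibration(name): a dict with "intrinsics" (3x3 intrinsics, pixels), "position" and "rotation" of the camera in the world; the wrist camera has in their place "T_tool_cam" (4x4, takes a point from camera to tool coordinates, whose origin is the TCP and whose axes are the flange's). Camera axes: x right, y down, z forward; pixel columns grow to the right and rows downward; lengths in mm; the calibration is good to about 2 mm. A picture is of the moment at which its call begins: read the wrist's pose just before it. get_calibration takes no time and is no camera call.
- sign_off(): hands the job in; it is judged then, once.
Trained networks look in the newest picture that a camera, given by its name, has taken for a name from the list of things; names that differ only in an ending like _2 or _b are one class to them, and where a whole thing is asked for, a point or a joint stands for the part that bears it (a point fixed in the world has none). Each returns a list of dicts, best first, with "score" (0 to 1); they miss things now and then, are a little off and sometimes report something else, mostly with a low value. They report only what shows in the picture. A call takes as long as a camera call. They do not tell look-alikes from the thing itself.
- boxes_of(camera, thing): "position" ([column, row] in pixels, amid what is visible of it).
- place_of(camera, thing): "position" ([column, row] in pixels: a listed point, or the origin of a listed thing).
The state is a dict: "time_s": time; "joint_pos": joint angles; "dq": joint speeds; "joint_efforts": joint torques, N m; "tool_pos": TCP position; "tool_rot": TCP orientation; "force": force on the tool from outside, world axes, zero at the start; "wrist_torque": the same for the moment, N m; "grip_width": finger opening in mm; "finger_force": force on a finger pad.
Only numpy, scipy, OpenCV 4.12 (cv2) and the standard library are available. Lean on these libraries where they do the work, as an engineer would, in place of code of your own. Each camera call takes 0.05 s, during which the arm holds its last target. There are 200 camera calls.

## Task

Bar the coin box: slide the forked end of the loose lock bar fully onto the headed post and press it there while the bar still stands well out of line, clear of the spring catch; then swing the bar about the post, past the catch, and press it firmly (about 8 N) against the pad of the stop for a moment before letting go, so that it stays resting on the pad with the catch behind it; how far the pad is screwed out must be felt. The box's fittings are delicate: never load the post or the stop with more than 16 N, and leave everything else on the counter where it is.

Things in the scene. Friction and masses are not known exactly. Their poses are not given: they have to be found in the camera images.
- lockbar: Loose steel lock bar, 0.25 to 0.5 kg, flat on the counter, 34 mm wide, 12 mm thick, with a fork at one end and a grip tab. Origin: on its underside, where the post's axis lies when the fork is fully home; x runs along the bar to its free end, 220 mm away; z up.
- fork_mouth (a point): Middle of the fork's mouth, on the underside, 16 mm from the bar's origin along -x. The slot opens to the bar's -x: parallel, 17 mm wide, flat bottom at bar x = +7 mm; over its outer 10 mm it flares to 29 mm between the prong tips (36 mm over all).
- bar_tab (a point): Point 33 mm above the counter in the bar's solid upright grip tab, at bar x = 130 mm, y = 0. The tab is 30 mm long along the bar, 14 mm thick across it, from the bar's top face (12 mm) to 53 mm above the counter.
- bar_end (a point): Middle of the bar's free end, on its underside, 220 mm along the bar's x from its origin. The end face is 10 mm wide with a 12 mm 45-degree bevel at both corners.
- coinbox: Fixed steel coin box (170 x 150 x 60 mm high) with its bar fittings. Origin: on the counter at the post's axis; x runs along the line where the bar must lie, from post to catch; +y is the open side, towards the robot, from which the bar swings in. The box front stands at y = -72 mm, behind the line.
- post: Fixed upright headed steel post, origin at its foot on its axis. Shank 14 mm in diameter; head 28 mm in diameter, underside 17 mm and top 22 mm above the counter, so the fork goes on only from the side with the bar flat on the counter. Rigid.
- line_mark (a point): Point on the counter, 220 mm from the post, that marks the line (coin box x = 220, y = 0). With the bar home, bar_end lies 0 to 8 mm before it (coin box y = 0 to +8 mm), depending on how the stop's pad is set.
- stop: Fixed steel stop block, 36 x 20 x 22 mm high, behind the line; origin on the counter at the middle of its face, coin box x = 190, y = -29 mm. From the face a 28 mm wide pad, set by a screw, stands out 12 to 19 mm towards coin box +y: how far is not measured, feel for it. The bar's long side must lie against the pad. It is rigid: a millimetre or two too far overloads it.
- catch (a joint): Spring catch, in m: upright round nose, 12 mm in diameter, centred at coin box x = 212, y = +19 mm at 0 (out); grows as pressed back to coin box +x, to 0.016. Spring 1.2 N when out plus 80 N/m. The swinging bar meets it about 40 mm before home at its end, presses it to 14 mm, then it springs out behind the bar, to 2 to 11 mm at home. Too weak to pull the bar home.
- catch_housing (a point): Top middle of the steel block that houses the catch, beyond the bar's free end: 34 mm along the line, 58 mm across it, 24 mm high; fixed to the counter.
- padlock: Brass padlock, 40 x 45 x 20 mm body; a bystander, to be left where it is.
- screwdriver: Screwdriver lying flat; a bystander, to be left where it is.
- wrench: Steel wrench lying flat; a bystander, to be left where it is.
- detergent: White detergent bottle, 76 mm across, 200 mm tall; a bystander, to be left where it is.
- softener: Clear softener bottle, 64 mm across, 160 mm tall; a bystander, to be left where it is.
- scoop_cup: Plastic measuring cup, 70 mm across, 70 mm tall; a bystander, to be left where it is.
- soap_carton: Cardboard soap carton, 70 x 110 x 100 mm; a bystander, to be left where it is.
- coin_tray: Black coin tray, 120 x 160 x 35 mm; a bystander, to be left where it is.
Things that resemble listed ones, but are neither listed nor needed, are in the scene too. Of the things shaped like the lockbar, the steel one is meant.

How it is judged (in metres and radians):
On the way, in this order (a step that is already met when the one before it is completed fails the run):
1. the fork is fully on the post and pressed against it with more than 2 N while the bar is still at least 10 degrees out of line (horizontal distance between lockbar and post below 0.003 m and angle between the x axis of lockbar and the x axis of coinbox, either way round above 0.17 rad and contact force between lockbar and post above 2 N and height (world z) of lockbar below 0.004 m), for 0.2 s.
2. the bar is past the catch and pressed against the stop's pad with more than 4 N, fork still on the post (horizontal distance between lockbar and post below 0.003 m and y of bar_end in the frame of coinbox between -0.003 and 0.011 m and height (world z) of lockbar below 0.003 m and contact force between lockbar and stop above 4 N), for 0.25 s.
At the end, for the whole second after the job is handed in: The bar lies flat and at rest, let go, its fork within 3 mm of fully home on the post, its long side resting against the stop's pad (more than 0.2 N), its free end between 3 mm behind and 11 mm before the line, the catch sprung out behind it (under 12.5 mm) (horizontal distance between lockbar and post below 0.003 m and y of bar_end in the frame of coinbox between -0.003 and 0.011 m and height (world z) of lockbar below 0.003 m and value of joint catch below 0.0125 m and contact force between lockbar and stop above 0.2 N and linear speed of lockbar below 0.01 m/s and contact force between lockbar and the fingers below 0.1 N); the robot touches nothing.
It fails at once if more than 16 N between bar and post (contact force between lockbar and post above 16 N).
It fails at once if more than 16 N between bar and stop (contact force between lockbar and stop above 16 N).
It fails at once if the robot presses on the post or stop with more than 16 N (contact force between any of the arm, the fingers and post above 16 N or contact force between any of the arm, the fingers and stop above 16 N).
It fails at once if a bystander is moved by more than 25 mm (distance of any of padlock, screwdriver, wrench, detergent, softener, scoop_cup, soap_carton, coin_tray from where it was at the start of the episode above 0.025 m).
It also fails if it takes over 69 s, if anything falls off the work surface, if the arm or the gripper's body presses on something with over 40 N, if the wrist force passes 120 N, or if a joint passes its speed limit or range.

## Working session

There is one attempt and no reset: what is moved stays moved. The work goes in short steps, Python scripts to look and compute and a shell command to move; the robot and the scene stay as the last step left them, time stands still between calls to the robot, and variables do not carry over. Pictures are saved under pics/ and viewed, at most 10 in all, crops included, and the job is handed in when it is done.

```bash
mkdir -p pics; cat > h.py <<'E'
import numpy as np, cv2
from bench import *
from scipy.spatial.transform import Rotation as R
def toolR(s): 
    q=s["tool_rot"]; return R.from_quat([q[1],q[2],q[3],q[0]]).as_matrix()
def cam(name,s=None):
    c=get_calibration(name); K=np.array(c["intrinsics"])
    if name=="wrist":
        T=np.eye(4);T[:3,:3]=toolR(s);T[:3,3]=s["tool_pos"];T=T@np.array(c["T_tool_cam"]);return K,T[:3,3],T[:3,:3]
    return K,np.array(c["position"]),np.array(c["rotation"])
def ray(C,p):
    K,o,r=C; d=r@np.linalg.solve(K,[p[0],p[1],1]); return o,d/np.linalg.norm(d)
def onz(C,p,z=0):
    o,d=ray(C,p); return o+d*(z-o[2])/d[2]
def proj(C,X):
    K,o,r=C; v=K@(r.T@(np.array(X)-o)); return v[:2]/v[2]
def tri(rays):
    A=sum(np.eye(3)-np.outer(d,d) for o,d in rays);b=sum((np.eye(3)-np.outer(d,d))@o for o,d in rays);return np.linalg.solve(A,b)
E
python3 - <<'E'
from h import *
np.set_printoptions(precision=1,suppress=True)
s=observe();print(s)
for n in ["scene","side","wrist"]:
    s=observe();cv2.imwrite(f"pics/{n}0.png",get_image(n))
    C=cam(n,s);print(n,C[1],C[2].tolist())
    for t in ["lockbar","fork_mouth","bar_tab","bar_end","post","line_mark","stop","catch_housing","coinbox"]:
        print(n,t,[(np.round(d["score"],2),np.round(d["position"]),onz(C,d["position"])[:2]) for d in place_of(n,t)[:3]])
E
```

```text
{'time_s': 0.0, 'joint_pos': array([-1.4,  0.1,  1.7, -0. ,  1.4, -0.1]), 'dq': array([-0.,  0.,  0.,  0., -0.,  0.]), 'joint_efforts': array([ -0. , -41.8, -36. ,   0.1,   0. ,  -0. ]), 'tool_pos': array([ 180.6, -623.8,  230.4]), 'tool_rot': array([-0. ,  1. ,  0.1, -0. ]), 'force': array([0.1, 0.3, 0.1]), 'wrist_torque': array([ 0. ,  0.1, -0. ]), 'finger_force': 0.0, 'grip_width': 95.02657919249852}
scene [ 987.2  409.7 1121.5] [-0.1135661457239899, 0.40277425268453515, 0.8732329000876465, -0.2496796630170948]Traceback (most recent call last):
  File "<stdin>", line 8, in <module>
  File "h.py", line 14, in onz
    o,d=ray(C,p); return o+d*(z-o[2])/d[2]
        ~~~^^^^^
  File "h.py", line 12, in ray
    K,o,r=C; d=r@np.linalg.solve(K,[p[0],p[1],1]); return o,d/np.linalg.norm(d)
               ~^~~~~~~~~~~~~~~~~~~~~~~~~~~~~~~~~
ValueError: matmul: Input operand 1 has a mismatch in its core dimension 0, with gufunc signature (n?,k),(k,m?)->(n?,m?) (size 3 is different from 4)
```

Camera rotation is a quaternion.

```bash
sed -i 's|return K,np.array(c\["position"\]),np.array(c\["rotation"\])|q=c["rotation"]; return K,np.array(c["position"]),R.from_quat([q[1],q[2],q[3],q[0]]).as_matrix()|' h.py
python3 - <<'E'
from h import *
np.set_printoptions(precision=1,suppress=True)
for n in ["scene","side","wrist"]:
    s=observe();cv2.imwrite(f"pics/{n}0.png",get_image(n))
    C=cam(n,s);print(n,C[1],C[2][:,2])
    for t in ["lockbar","fork_mouth","bar_tab","bar_end","post","line_mark","stop","catch_housing","coinbox"]:
        print(n,t,[(np.round(d["score"],2),np.round(d["position"]),onz(C,d["position"])[:2]) for d in place_of(n,t)[:3]])
print(observe()["time_s"])
E
```

```text
scene [ 987.2  409.7 1121.5] [-0.4 -0.3 -0.8]
scene lockbar [(np.float64(0.88), array([256., 235.]), array([589.6, -33.9])), (np.float64(0.76), array([240., 104.]), array([ 181.2, -493.1])), (np.float64(0.71), array([296., 194.]), array([376.4, -35.5]))]
scene fork_mouth [(np.float64(0.93), array([241., 108.]), array([ 196.6, -471.2])), (np.float64(0.83), array([408., 217.]), array([208.7, 310.1])), (np.float64(0.79), array([299., 197.]), array([380.3, -19.4]))]
scene bar_tab [(np.float64(0.97), array([273., 162.]), array([ 322.8, -190.5])), (np.float64(0.87), array([363., 212.]), array([289.2, 184.7])), (np.float64(0.68), array([299., 237.]), array([502.9,  78. ]))]
scene bar_end [(np.float64(0.96), array([273., 138.]), array([ 236.9, -266.2])), (np.float64(0.89), array([261., 152.]), array([ 316.3, -255.9])), (np.float64(0.87), array([323., 244.]), array([472.1, 153.9]))]
scene post []
scene line_mark [(np.float64(0.95), array([300., 270.]), array([589.6, 154.1]))]
scene stop [(np.float64(0.48), array([286., 273.]), array([627.3, 127.7]))]
scene catch_housing [(np.float64(0.92), ar
[... 1153 characters left out ...]
 [(np.float64(0.94), array([229., 234.]), array([593.9, 133.7]))]
side stop [(np.float64(0.62), array([223., 229.]), array([626.2, 120.1]))]
side catch_housing [(np.float64(0.89), array([232., 242.]), array([566.5, 160.5]))]
side coinbox [(np.float64(0.76), array([249., 190.]), array([643.3, -90.2]))]
wrist [ 248.8 -603.8  384.5] [-0.2 -0.1 -1. ]
wrist lockbar [(np.float64(0.67), array([160., 150.]), array([ 182.1, -472.6]))]
wrist fork_mouth [(np.float64(0.62), array([173., 154.]), array([ 182.1, -487. ]))]
wrist bar_tab [(np.float64(0.91), array([35., 86.]), array([ 212.3, -325.7]))]
wrist bar_end []
wrist post []
wrist line_mark []
wrist stop []
wrist catch_housing []
wrist coinbox []
1.6
```

View pics/scene0.png

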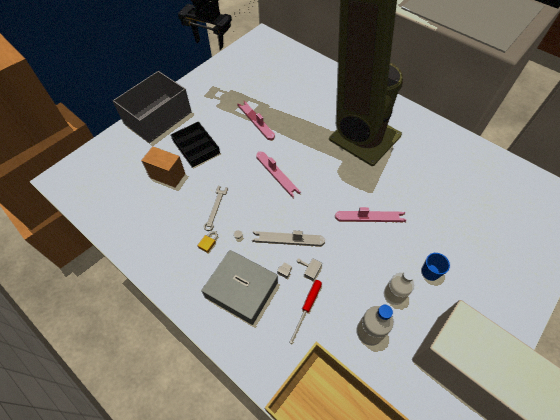

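View pics/side0.png

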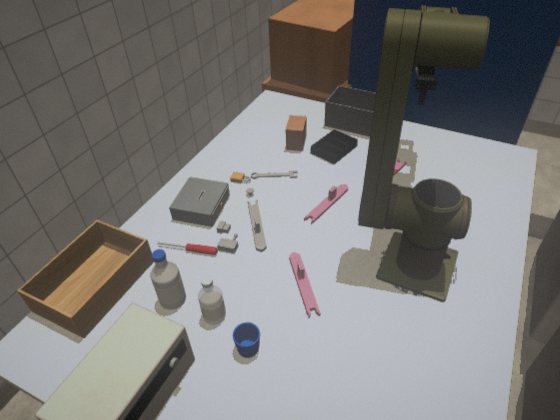

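Scene: the steel bar has its fork at about (256,237) and its end at (323,241). The post is at (238,236), the stop at (285,270) and the catch housing at (313,269). In the side view the bar runs from (252,202) to (262,246) and the post is at (250,190). The pink bars are decoys. Next I move the wrist camera over the bar.

```bash
cat >> h.py <<'E'
def plan(target,yawdir=None):
    """tool-axis delta to world target; yawdir: wanted world direction (deg) of tool y (mod 180)"""
    s=observe();r=toolR(s);d=r.T@(np.array(target)-s["tool_pos"])
    o=""
    if yawdir is not None:
        a=r.T@np.array([np.cos(np.radians(yawdir)),np.sin(np.radians(yawdir)),0]); y=np.degrees(np.arctan2(-a[0],a[1])); y=(y+90)%180-90
        o=f"yaw {y:.2f}"
    print("delta mm",np.round(d,1),o,"tool x",np.round(r[:,0],3),"y",np.round(r[:,1],3),"z",np.round(r[:,2],3),"pos",np.round(s["tool_pos"],1),"q6",np.round(s["joint_pos"],2),"t",round(s["time_s"],2),"F",np.round(s["force"],2),"M",np.round(s["wrist_torque"],2),"w",round(s["grip_width"],1),"ff",round(s["finger_force"],1))
E
python3 -c "
from h import *
print(get_calibration('wrist'))
plan([530,20,230],214-180)"
```

```text
{'intrinsics': array([[325.61850408,   0.        , 284.66390827],
       [  0.        , 325.61850408, 210.76112042],
       [  0.        ,   0.        ,   1.        ]]), 'T_tool_cam': array([[ 1.26479702e-03, -9.67650711e-01, -2.52290512e-01,
         7.11398729e+01],
       [ 9.99999200e-01,  1.21930290e-03,  3.36662263e-04,
        -8.35808457e-01],
       [-1.81529256e-05, -2.52290736e-01,  9.67651479e-01,
        -1.52841814e+02],
       [ 0.00000000e+00,  0.00000000e+00,  0.00000000e+00,
         1.00000000e+00]])}
delta mm [ 514.7 -521.8    1.7] yaw 72.14 tool x [0.961 0.278 0.   ] y [ 0.278 -0.961  0.   ] z [ 0. -0. -1.] pos [ 180.7 -624.4  231.7] q6 [-1.37  0.12  1.65  0.    1.37 -0.08] t 1.6 F [-0.17 -0.29 -0.26] M [-0.01 -0.01  0.01] w 95.3 ff 0.0
```

```bash
python3 -m creep '{"steps":[{"fingers":0.095,"slide":[0.043,-0.0435,0],"yaw":0},{"fingers":0.095,"slide":[0.043,-0.0435,0],"yaw":0},{"fingers":0.095,"slide":[0.043,-0.0435,0],"yaw":0},{"fingers":0.095,"slide":[0.043,-0.0435,0],"yaw":0},{"fingers":0.095,"slide":[0.043,-0.0435,0],"yaw":0},{"fingers":0.095,"slide":[0.043,-0.0435,0],"yaw":0},{"fingers":0.095,"slide":[0.043,-0.0435,0],"yaw":0},{"fingers":0.095,"slide":[0.043,-0.0435,0],"yaw":0},{"fingers":0.095,"slide":[0.043,-0.0435,0],"yaw":0},{"fingers":0.095,"slide":[0.043,-0.0435,0],"yaw":0},{"fingers":0.095,"slide":[0.043,-0.0435,0],"yaw":0},{"fingers":0.095,"slide":[0.043,-0.0435,0],"yaw":0}]}' 20
python3 -m creep '{"steps":[{"fingers":0.095,"slide":[0,0,0],"yaw":-10},{"fingers":0.095,"slide":[0,0,0],"yaw":-10},{"fingers":0.095,"slide":[0,0,0],"yaw":-10},{"fingers":0.095,"slide":[0,0,0],"yaw":-10},{"fingers":0.095,"slide":[0,0,0],"yaw":-10},{"fingers":0.095,"slide":[0,0,0],"yaw":-10},{"fingers":0.095,"slide":[0,0,0],"yaw":-10},{"fingers":0.095,"slide":[0,0,0],"yaw":-10},{"fingers":0.095,"slide":[0,0,0],"yaw":-10},{"fingers":0.095,"slide":[0,0,0],"yaw":-10},{"fingers":0.095,"slide":[0,0,0],"yaw":-8},{"fingers":0.095,"slide":[0,0,0],"yaw":0}]}'
cat > look.py <<'E'
import sys
from h import *
np.set_printoptions(precision=1,suppress=True)
def look(tag,things):
    s=observe();im=get_image("wrist");cv2.imwrite(f"pics/{tag}.png",im);C=cam("wrist",s);out={}
    for t in things.split():
        out[t]=[(round(float(d["score"]),2),d["position"].copy() if hasattr(d["position"],"copy") else d["position"],onz(C,d["position"],{"bar_tab":33,"catch_housing":24}.get(t,0))[:2]) for d in place_of("wrist",t)[:3]]
        print(t,out[t])
    plan([530,20,230],34)
look(sys.argv[1],sys.argv[2])
E
python3 look.py w1 "lockbar fork_mouth bar_tab bar_end post line_mark stop catch_housing coinbox"
```

```text
time_s: 3.1
tool_pos: [532.0, 22.5, 232.1]
tool_rot: [0.0, 0.99, 0.141, 0.001]
force: [0.6, -0.1, -0.5]
grip_width: 94.6
finger_force: 0.0
time_s: 4.6
tool_pos: [531.2, 20.5, 231.8]
tool_rot: [0.0, 0.469, 0.883, 0.0]
force: [-0.3, -0.3, -0.7]
grip_width: 95.2
finger_force: 0.0
lockbar [(0.79, [147.4, 159.0], array([379.7, -41.3])), (0.56, [307.3, 241.2], array([593.6, -19.6]))]
fork_mouth [(0.82, [154.0, 147.8], array([379.9, -25.5]))]
bar_tab [(0.71, [303.8, 139.5], array([516.3,  79.9])), (0.63, [57.3, 238.4], array([ 346.7, -168.3]))]
bar_end [(0.97, [297.1, 52.7], array([459.9, 151.1])), (0.88, [206.9, 21.4], array([363.5, 122.5])), (0.33, [399.4, 164.5], array([628.3, 119.4]))]
post []
line_mark [(0.77, [384.7, 125.3], array([586.1, 144.7]))]
stop [(0.58, [398.2, 160.2], array([623.9, 122.5])), (0.45, [334.3, 347.5], array([ 713. , -125.1])), (0.29, [305.1, 256.0], array([602.7, -37.4]))]
catch_housing [(0.7, [403.3, 82.7], array([569.4, 185. ]))]
coinbox [(0.55, [385.6, 125.8], array([587.3, 144.8])), (0.48, [402.4, 83.4], array([574.2, 190.9])), (0.3, [309.0, 240.9], array([595.1, -18.1]))]
delta mm [ 0.2 -1.3  1.7] yaw 0.13 tool x [-0.6  0.8  0. ] y [ 0.8  0.6 -0. ] z [-0.  0. -1.] pos [531.2  20.5 231.7] q6 [-0.1 -0.1  1.9  0.   1.4 -0.7] t 5.1 F [-0.  -0.2  0.1] M [ 0.  -0.2  0. ] w 95.2 ff 0.0
```

View pics/w1.png

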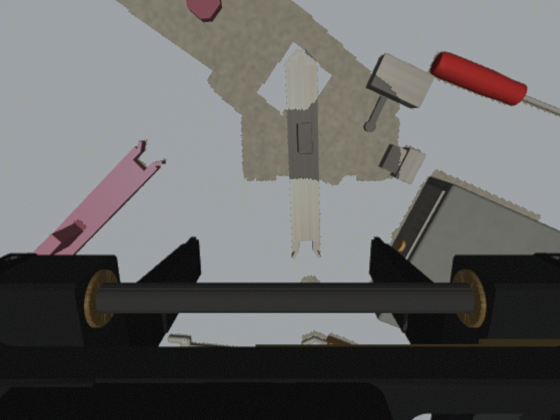

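The wrist view shows the steel bar with its fork at (307,250) and its end at (300,55). The catch nose is at (370,127), the stop pad at (388,157) and the post head at (310,281), partly hidden by the gripper. I back up along tool x for a clear view.

```bash
python3 -m creep '{"steps":[{"fingers":0.095,"slide":[-0.04,0,0],"yaw":0},{"fingers":0.095,"slide":[-0.04,0,0],"yaw":0},{"fingers":0.095,"slide":[0,0,0],"yaw":0},{"fingers":0.095,"slide":[0,0,0],"yaw":0}]}'
python3 look.py w2 "lockbar fork_mouth bar_tab bar_end post line_mark stop catch_housing coinbox"
python3 -m creep '{"steps":[{"fingers":0.095,"slide":[-0.06,0,0],"yaw":0},{"fingers":0.095,"slide":[0,0.04,0],"yaw":0},{"fingers":0.095,"slide":[0,0,0],"yaw":0},{"fingers":0.095,"slide":[0,0,0],"yaw":0}]}'
python3 look.py w3 "lockbar fork_mouth bar_tab bar_end post line_mark stop catch_housing coinbox"
python3 -c "
import cv2,numpy as np
a=cv2.imread('pics/w2.png');b=cv2.imread('pics/w3.png')
a=cv2.resize(a[60:310,180:480],None,fx=2.0,fy=2.0);cv2.imwrite('pics/w2c.png',a)
b=cv2.resize(b[100:350,130:430],None,fx=2.0,fy=2.0);cv2.imwrite('pics/w3c.png',b)"
```

```text
time_s: 5.6
tool_pos: [575.8, -45.4, 231.4]
tool_rot: [-0.0, 0.469, 0.883, 0.0]
force: [-0.7, 0.5, -0.2]
grip_width: 95.2
finger_force: 0.0
lockbar [(0.96, [139.5, 86.5], array([379.1, -41.4])), (0.7, [306.5, 178.9], array([591.9, -21.7]))]
fork_mouth [(0.59, [309.9, 232.6], array([634. , -74.2]))]
bar_tab [(0.89, [305.6, 56.2], array([515.7,  81.2])), (0.77, [46.9, 171.3], array([ 350.3, -169.6]))]
bar_end [(0.9, [22.7, 217.4], array([ 331.4, -256.2]))]
post [(0.75, [310.1, 224.9], array([628.5, -65.9]))]
line_mark [(0.76, [392.8, 48.1], array([587. , 146.9]))]
stop [(0.81, [405.5, 89.6], array([625.3, 121.9]))]
catch_housing []
coinbox [(0.64, [310.6, 233.6], array([635.5, -74.8])), (0.3, [389.0, 49.9], array([584.7, 143.2]))]
delta mm [80.  -1.4  1.8] yaw 0.16 tool x [-0.6  0.8 -0. ] y [0.8 0.6 0. ] z [ 0. -0. -1.] pos [576.1 -45.5 231.8] q6 [-0.2 -0.   1.8  0.   1.4 -0.8] t 6.1 F [ 0.3 -0.4 -0. ] M [-0.  -0.1 -0. ] w 94.9 ff 0.0
time_s: 6.6
tool_pos: [642.5, -72.8, 231.3]
tool_rot: [-0.0, 0.468, 0.884, -0.0]
force: [0.8, -0.2, -0.2]
grip_width: 95.0
finger_force: 0.0
lockbar [(0.94, [96.3, 22.9], array([378. , -38.4])), (0.71, [274.7, 125.5], array([593.1, -19.4]))]
fork_mouth [(0.97, [106.1, 12.6], array([382.3, -23.8])), (0.7, [274.8, 142.2], array([603.5, -34.9]))]
bar_tab []
bar_end []
post [(0.84, [278.0, 177.7], array([629.7, -67.1])), (0.64, [371.1, 32.8], array([624.8, 118. ])), (0.59, [307.7, 254.3], array([ 715.1, -126.7]))]
line_mark []
stop []
catch_housing [(0.45, [195.9, 257.4], array([ 600.6, -197.6])), (0.27, [307.5, 255.2], array([ 708.5, -120.7]))]
coinbox [(0.64, [277.8, 182.3], array([632.6, -71.8]))]
delta mm [140.2 -41.2   1.7] yaw 0.14 tool x [-0.6  0.8 -0. ] y [0.8 0.6 0. ] z [ 0. -0. -1.] pos [642.8 -72.9 231.8] q6 [-0.2  0.1  1.7 -0.   1.4 -0.8] t 7.1 F [ 1.  -0.5 -0.1] M [ 0.  -0.1 -0. ] w 95.1 ff 0.0
```

View pics/w2c.png

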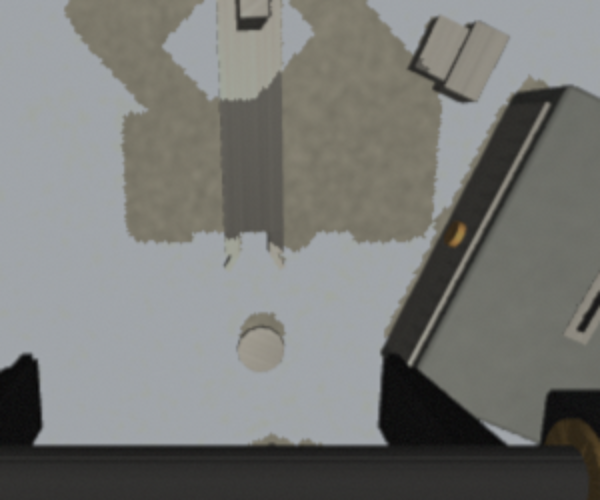

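View pics/w3c.png

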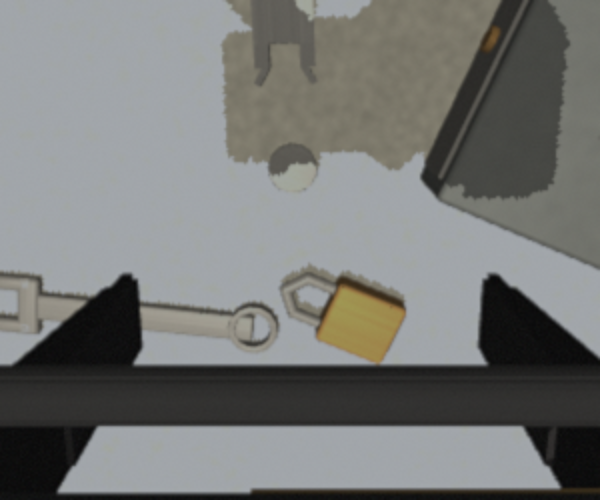

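```bash
cat > m.py <<'E'
from h import *
np.set_printoptions(precision=1,suppress=True)
T=np.array(get_calibration("wrist")["T_tool_cam"]);K=np.array(get_calibration("wrist")["intrinsics"])
def C(q,p):
    M=np.eye(4);M[:3,:3]=R.from_quat([q[1],q[2],q[3],q[0]]).as_matrix();M[:3,3]=p;M=M@T;return K,M[:3,3],M[:3,:3]
c1=C([0,.469,.883,0],[531.2,20.5,231.8]);c2=C([0,.469,.883,0],[576,-45.4,231.6]);c3=C([0,.468,.884,0],[642.6,-72.9,231.6])
P=tri([ray(c2,(310.5,234.5)),ray(c3,(276.5,184))]);print("post head tri",P,onz(c2,(310.5,234.5),22),onz(c3,(276.5,184),22))
print("slot bottom tri",tri([ray(c2,(307,176.5)),ray(c3,(273,122))]),onz(c2,(307,176.5),12),onz(c3,(273,122),12))
print("tips",onz(c2,(308,191),12),onz(c3,(273.8,138),12))
print("mid",onz(c2,(306,115),12),"end",onz(c1,(301,52),12))
print("tab tri",tri([ray(c1,(303.8,139.5)),ray(c2,(305.6,56.2))]))
print("line tri",tri([ray(c1,(384.7,125.3)),ray(c2,(392.8,48.1))]),"stop",tri([ray(c1,(398.2,160.2)),ray(c2,(405.5,89.6))]))
print("nose top?",onz(c1,(370,127),22),"housing",onz(c1,(403,82),24))
E
python3 m.py
```

```text
post head tri [631.2 -71.3  20.4] [630.8 -70.9  22. ] [631.1 -71.   22. ]
slot bottom tri [589.8 -17.8  10.8] [589.4 -18.1  12. ] [590.  -17.3  12. ]
tips [600.2 -31.4  12. ] [600.3 -31.2  12. ]
mid [549.5  36.8  12. ] end [463.9 151.7  12. ]
tab tri [516.2  80.   38. ]
line tri [586.  144.6   4.4] stop [627.2 123.7  -8.2]
nose top? [568.6 130.7  22. ] housing [568.7 185.4  24. ]
```

The numbers agree: post at (631,-71), head z about 21, and tab at (516.3,80.5). The bar points 126.5° and the line 101.6°, so the bar is 25° out.

```bash
python3 -c "
from h import *
plan([516.3,80.5,33],36.5)"
```

```text
delta mm [198.  -18.6 198.7] yaw -2.36 tool x [-0.561  0.828 -0.   ] y [0.828 0.561 0.   ] z [ 0. -0. -1.] pos [642.8 -72.9 231.8] q6 [-0.2   0.12  1.66 -0.    1.37 -0.79] t 7.1 F [ 0.96 -0.53 -0.13] M [ 0.01 -0.13 -0.02] w 95.1 ff 0.0
```

```bash
python3 -m creep '{"steps":[{"fingers":0.06,"slide":[0.0495,-0.00465,0],"yaw":0},{"fingers":0.06,"slide":[0.0495,-0.00465,0],"yaw":0},{"fingers":0.06,"slide":[0.0495,-0.00465,0],"yaw":0},{"fingers":0.06,"slide":[0.0495,-0.00465,0],"yaw":0},{"fingers":0.06,"slide":[0,0,0.04],"yaw":-2.4},{"fingers":0.06,"slide":[0,0,0.04],"yaw":0},{"fingers":0.06,"slide":[0,0,0.04],"yaw":0},{"fingers":0.06,"slide":[0,0,0],"yaw":0},{"fingers":0.06,"slide":[0,0,0],"yaw":0}]}' 20
python3 -c "
from h import *
plan([516.3,80.5,33],36.5)
cv2.imwrite('pics/w4.png',get_image('wrist'))"
```

```text
time_s: 8.22
tool_pos: [517.4, 80.6, 113.3]
tool_rot: [0.001, 0.45, 0.893, 0.001]
force: [-0.8, -0.4, 0.0]
grip_width: 59.9
finger_force: 0.0
delta mm [ 0.7 -1.1 80.3] yaw 0.04 tool x [-0.595  0.803 -0.001] y [0.803 0.595 0.002] z [ 0.002  0.    -1.   ] pos [517.4  80.6 113.3] q6 [ 0.05 -0.05  2.04  0.    1.15 -0.59] t 8.22 F [-0.84 -0.41  0.  ] M [-0.01 -0.14  0.03] w 59.9 ff 0.0
```

View pics/w4.png

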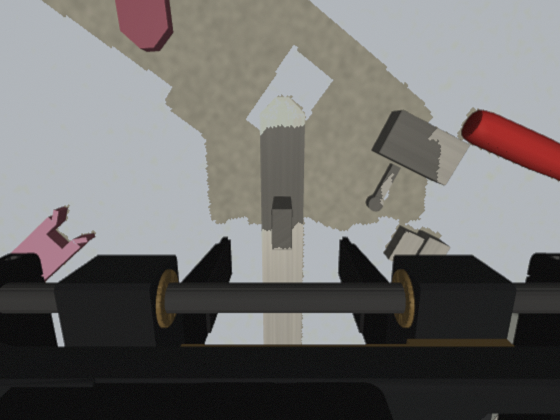

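The tab is at (282,222) between the fingers and lines up with them. I descend and grip.

```bash
python3 -m creep '{"steps":[{"fingers":0.06,"slide":[0,-0.001,0.03],"yaw":0},{"fingers":0.06,"slide":[0,0,0.03],"yaw":0},{"fingers":0.06,"slide":[0,0,0.02],"yaw":0},{"fingers":0.06,"slide":[0,0,0],"yaw":0},{"fingers":0.0,"slide":[0,0,0],"yaw":0},{"fingers":0.0,"slide":[0,0,0],"yaw":0},{"fingers":0.0,"slide":[0,0,0],"yaw":0},{"fingers":0.0,"slide":[0,0,0],"yaw":0},{"fingers":0.0,"slide":[0,0,0],"yaw":0},{"fingers":0.0,"slide":[0,0,0],"yaw":0},{"fingers":0.0,"slide":[0,0,0],"yaw":0}]}' 20
python3 -c "
from h import *
plan([516.3,80.5,33],36.5)"
```

```text
time_s: 9.65
tool_pos: [515.6, 79.9, 31.7]
tool_rot: [-0.0, 0.45, 0.893, -0.0]
force: [-0.4, 0.4, 0.5]
grip_width: 13.9
finger_force: 20.0
delta mm [ 0.   0.9 -1.3] yaw 0.04 tool x [-0.595  0.803  0.   ] y [ 0.803  0.595 -0.   ] z [-0. -0. -1.] pos [515.6  79.9  31.7] q6 [ 0.05  0.06  2.08 -0.    1.   -0.59] t 9.65 F [-0.41  0.39  0.5 ] M [-0.03 -0.09 -0.05] w 13.9 ff 20.0
```

```bash
python3 -m creep '{"steps":[{"fingers":0.0,"slide":[-0.01,0.0014,0],"yaw":0},{"fingers":0.0,"slide":[-0.01,0,0],"yaw":0},{"fingers":0.0,"slide":[-0.01,0,0],"yaw":0},{"fingers":0.0,"slide":[-0.01,0,0],"yaw":0},{"fingers":0.0,"slide":[-0.005,0,0],"yaw":0},{"fingers":0.0,"slide":[0,0,0],"yaw":0},{"fingers":0.0,"slide":[0,0,0],"yaw":0}]}' 20
python3 - <<'E'
from h import *
np.set_printoptions(precision=1,suppress=True)
plan([552,32.5,33],36.5)
ims=[]
for n in ["scene","side"]:
    im=get_image(n);C=cam(n);u=proj(C,[622,-60,15]).astype(int);print(n,u)
    ims.append(cv2.resize(im[u[1]-35:u[1]+35,u[0]-50:u[0]+50],None,fx=5,fy=5,interpolation=2))
cv2.imwrite("pics/f1.png",np.vstack([i[:300] if 0 else cv2.resize(i,(430,300)) for i in ims]))
E
```

```text
time_s: 10.52
tool_pos: [544.0, 44.0, 31.8]
tool_rot: [0.001, 0.45, 0.893, -0.0]
force: [1.7, -1.6, -0.1]
grip_width: 14.3
finger_force: 20.0
delta mm [-14.   -0.5  -1.2] yaw 0.06 tool x [-0.6  0.8 -0. ] y [0.8 0.6 0. ] z [ 0. -0. -1.] pos [544.   44.   31.8] q6 [-0.   0.1  2.  -0.   1.  -0.7] t 10.53 F [ 1.7 -1.6 -0.1] M [-0.1 -0.2  0. ] w 14.3 ff 20.0
scene [242 234]
side [250 193]
```

View pics/f1.png

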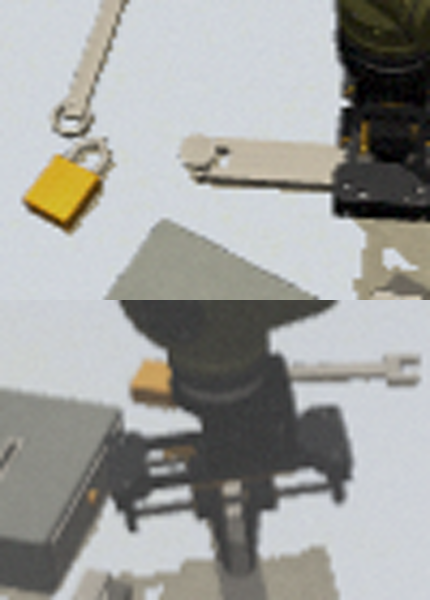

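The fork mouth is around the post head with about 15 mm to go. I proceed in small steps.

```bash
python3 -m creep '{"steps":[{"fingers":0.0,"slide":[-0.003,0,0],"yaw":0},{"fingers":0.0,"slide":[-0.003,0,0],"yaw":0},{"fingers":0.0,"slide":[-0.002,0,0],"yaw":0},{"fingers":0.0,"slide":[-0.002,0,0],"yaw":0},{"fingers":0.0,"slide":[0,0,0],"yaw":0},{"fingers":0.0,"slide":[0,0,0],"yaw":0}]}' 20
cat > f.py <<'E'
from h import *
F=[];M=[];P=[]
s=observe();r=toolR(s);f=s["force"]@r;m=s["wrist_torque"]@r
B=s["tool_pos"]
print("t %.2f"%s["time_s"],"F tool",np.round(f,2),"M tool",np.round(m,2),"pos",np.round(B,1),"xang %.1f"%np.degrees(np.arctan2(r[1,0],r[0,0])),"w %.1f"%s["grip_width"])
d=B[:2]-np.array([631,-71]);print("post dist %.1f ang %.1f"%(np.hypot(*d),np.degrees(np.arctan2(d[1],d[0]))))
E
python3 f.py
python3 -m creep '{"steps":[{"fingers":0.0,"slide":[-0.001,0,0],"yaw":0},{"fingers":0.0,"slide":[-0.001,0,0],"yaw":0},{"fingers":0.0,"slide":[0,0,0],"yaw":0}]}' 20
python3 f.py
```

```text
time_s: 11.38
tool_pos: [549.6, 36.5, 31.7]
tool_rot: [0.0, 0.45, 0.893, 0.0]
force: [-1.6, 1.3, 3.1]
grip_width: 13.5
finger_force: 20.0
t 11.38 F tool [ 1.98 -0.5  -3.11] M tool [-0.2   0.52 -0.01] pos [549.6  36.5  31.7] xang 126.5 w 13.5
post dist 134.9 ang 127.1
time_s: 11.75
tool_pos: [550.6, 35.0, 31.7]
tool_rot: [-0.0, 0.45, 0.893, -0.0]
force: [-2.8, 3.3, 4.3]
grip_width: 13.7
finger_force: 20.0
t 11.75 F tool [ 4.32 -0.24 -4.26] M tool [-0.17  0.66 -0.03] pos [550.6  35.   31.7] xang 126.5 w 13.7
post dist 133.0 ang 127.2
```

```bash
for i in 1; do python3 -m creep '{"steps":[{"fingers":0.0,"slide":[-0.001,0,0],"yaw":0},{"fingers":0.0,"slide":[0,0,0],"yaw":0}]}' 20 >/dev/null; python3 f.py
python3 -m creep '{"steps":[{"fingers":0.0,"slide":[-0.001,0,0],"yaw":0},{"fingers":0.0,"slide":[0,0,0],"yaw":0}]}' 20 >/dev/null; python3 f.py; done
```

```text
t 12.00 F tool [ 4.16 -0.4  -4.33] M tool [-0.19  0.77 -0.04] pos [551.2  34.2  31.7] xang 126.5 w 14.1
post dist 132.0 ang 127.2
t 12.25 F tool [ 3.01 -0.06 -3.94] M tool [-0.13  0.73  0.02] pos [551.9  33.3  31.7] xang 126.5 w 13.8
post dist 130.9 ang 127.2
```

```bash
python3 -m creep '{"steps":[{"fingers":0.0,"slide":[-0.001,0,0],"yaw":0},{"fingers":0.0,"slide":[0,0,0],"yaw":0}]}' 20 >/dev/null; python3 f.py
python3 -m creep '{"steps":[{"fingers":0.0,"slide":[-0.0007,0,0],"yaw":0},{"fingers":0.0,"slide":[0,0,0],"yaw":0}]}' 20 >/dev/null; python3 f.py
```

```text
t 12.50 F tool [ 2.58  1.03 -3.67] M tool [-0.12  0.77  0.03] pos [552.5  32.5  31.7] xang 126.5 w 14.0
post dist 129.9 ang 127.2
t 12.75 F tool [ 4.16 -0.53 -4.11] M tool [-0.17  0.8  -0.02] pos [552.9  32.   31.7] xang 126.5 w 14.0
post dist 129.3 ang 127.2
```

```bash
python3 -m creep '{"steps":[{"fingers":0.0,"slide":[-0.001,0,0],"yaw":0},{"fingers":0.0,"slide":[0,0,0],"yaw":0}]}' 20 >/dev/null; python3 f.py
python3 -m creep '{"steps":[{"fingers":0.0,"slide":[-0.0007,0,0],"yaw":0},{"fingers":0.0,"slide":[0,0,0],"yaw":0}]}' 20 >/dev/null; python3 f.py
python3 - <<'E'
from h import *
im=get_image("scene");C=cam("scene");u=proj(C,[622,-60,15]).astype(int)
cv2.imwrite("pics/f2.png",cv2.resize(im[u[1]-25:u[1]+25,u[0]-40:u[0]+40],None,fx=8,fy=8,interpolation=2))
print(u)
E
```

```text
t 13.00 F tool [ 5.86 -0.48 -4.77] M tool [-0.11  0.87 -0.04] pos [553.4  31.4  31.7] xang 126.5 w 13.9
post dist 128.5 ang 127.2
t 13.25 F tool [ 8.98 -0.48 -6.79] M tool [-0.22  1.09 -0.  ] pos [553.4  31.3  31.7] xang 126.5 w 13.9
post dist 128.4 ang 127.2
[242 234]
```

View pics/f2.png

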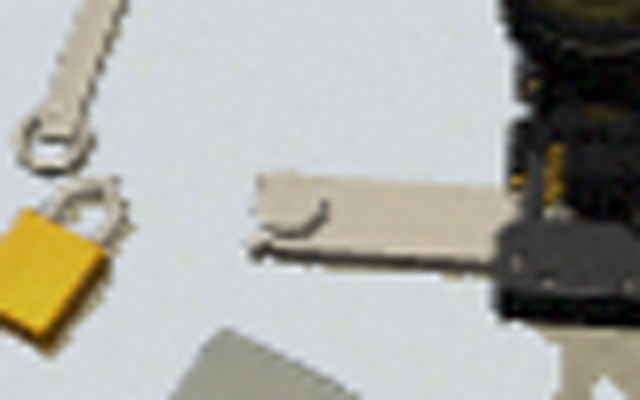

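The bar is home: the tool stalled while the force rose, and the head sits in the fork at crop (295,210). I press a little and hold for step 1, then back off slightly.

```bash
python3 -m creep '{"steps":[{"fingers":0.0,"slide":[-0.0004,0,0],"yaw":0},{"fingers":0.0,"slide":[0,0,0],"yaw":0},{"fingers":0.0,"slide":[0,0,0],"yaw":0},{"fingers":0.0,"slide":[0,0,0],"yaw":0}]}' 20 >/dev/null; python3 f.py
python3 -m creep '{"steps":[{"fingers":0.0,"slide":[0.0008,0,0],"yaw":0},{"fingers":0.0,"slide":[0,0,0],"yaw":0},{"fingers":0.0,"slide":[-0.00008,0.0045,0],"yaw":2},{"fingers":0.0,"slide":[-0.00008,0.0045,0],"yaw":2},{"fingers":0.0,"slide":[0,0,0],"yaw":0}]}' 20 >/dev/null; python3 f.py
```

```text
t 13.80 F tool [ 9.79 -0.13 -7.74] M tool [-0.15  1.29  0.02] pos [553.4  31.3  31.7] xang 126.5 w 14.4
post dist 128.4 ang 127.2
t 14.43 F tool [ 5.6  -2.23 -6.6 ] M tool [0.22 1.05 0.12] pos [560.5  36.2  31.7] xang 122.5 w 13.6
post dist 128.3 ang 123.3
```

```bash
python3 -m creep '{"steps":[{"fingers":0.0,"slide":[-0.00008,0.0045,0],"yaw":2},{"fingers":0.0,"slide":[-0.00008,0.0045,0],"yaw":2},{"fingers":0.0,"slide":[-0.00008,0.0045,0],"yaw":2},{"fingers":0.0,"slide":[-0.00008,0.0045,0],"yaw":2},{"fingers":0.0,"slide":[0,0,0],"yaw":0}]}' 20 >/dev/null; python3 f.py
python3 -m creep '{"steps":[{"fingers":0.0,"slide":[-0.00004,0.00225,0],"yaw":1},{"fingers":0.0,"slide":[-0.00004,0.00225,0],"yaw":1},{"fingers":0.0,"slide":[0,0,0],"yaw":0}]}' 20 >/dev/null; python3 f.py
```

```text
t 15.05 F tool [ 4.81 -6.53 -8.78] M tool [0.77 0.9  0.26] pos [575.9  44.6  31.7] xang 114.5 w 13.9
post dist 128.1 ang 115.5
t 15.43 F tool [ 6.12 -6.89 -9.36] M tool [1.11 0.94 0.14] pos [579.5  46.3  31.7] xang 112.5 w 14.0
post dist 128.1 ang 113.7
```

```bash
python3 -m creep '{"steps":[{"fingers":0.0,"slide":[0,0,-0.0005],"yaw":0},{"fingers":0.0,"slide":[0,0,0],"yaw":0}]}' 20 >/dev/null; python3 f.py
python3 -m creep '{"steps":[{"fingers":0.0,"slide":[-0.00004,0.00225,0],"yaw":1},{"fingers":0.0,"slide":[-0.00004,0.00225,0],"yaw":1},{"fingers":0.0,"slide":[0,0,0],"yaw":0}]}' 20 >/dev/null; python3 f.py
```

```text
t 15.68 F tool [ 5.45 -5.91 -6.42] M tool [0.78 0.85 0.17] pos [579.5  46.3  31.7] xang 112.5 w 14.1
post dist 128.1 ang 113.7
t 16.05 F tool [  5.92 -11.39 -11.4 ] M tool [ 1.85  0.84 -0.35] pos [582.3  47.4  31.8] xang 110.7 w 14.1
post dist 128.0 ang 112.4
```

```bash
python3 -m creep '{"steps":[{"fingers":0.0,"slide":[0,0,-0.0008],"yaw":0},{"fingers":0.0,"slide":[0,0,0],"yaw":0}]}' 20 >/dev/null; python3 f.py
python3 -m creep '{"steps":[{"fingers":0.0,"slide":[-0.00004,0.00225,0],"yaw":1},{"fingers":0.0,"slide":[0,0,0],"yaw":0}]}' 20 >/dev/null; python3 f.py
python3 -m creep '{"steps":[{"fingers":0.0,"slide":[-0.00004,0.00225,0],"yaw":1},{"fingers":0.0,"slide":[0,0,0],"yaw":0}]}' 20 >/dev/null; python3 f.py
```

```text
t 16.30 F tool [ 4.72 -9.11 -6.96] M tool [ 1.35  0.7  -0.38] pos [582.3  47.4  31.8] xang 110.7 w 13.8
post dist 128.0 ang 112.4
t 16.55 F tool [ 5.08 -9.77 -7.  ] M tool [ 1.54  0.78 -0.38] pos [584.3  48.2  31.8] xang 109.7 w 14.1
post dist 128.0 ang 111.4
t 16.80 F tool [  4.01 -10.85  -9.69] M tool [ 1.92  0.72 -0.36] pos [585.9  48.7  31.8] xang 108.7 w 14.0
post dist 127.9 ang 110.6
```

```bash
python3 -m creep '{"steps":[{"fingers":0.0,"slide":[0,0.00225,-0.0005],"yaw":1},{"fingers":0.0,"slide":[0,0,0],"yaw":0}]}' 20 >/dev/null; python3 f.py
python3 -m creep '{"steps":[{"fingers":0.0,"slide":[-0.00004,0.00225,0],"yaw":1},{"fingers":0.0,"slide":[0,0,0],"yaw":0}]}' 20 >/dev/null; python3 f.py
python3 -m creep '{"steps":[{"fingers":0.0,"slide":[-0.00004,0.00225,0],"yaw":1},{"fingers":0.0,"slide":[0,0,0],"yaw":0}]}' 20 >/dev/null; python3 f.py
```

```text
t 17.05 F tool [  3.98 -12.38  -7.8 ] M tool [ 2.08  0.58 -0.43] pos [587.5  49.3  31.9] xang 107.7 w 13.8
post dist 127.9 ang 109.9
t 17.30 F tool [  2.61 -14.86 -11.35] M tool [ 2.73  0.53 -0.43] pos [588.8  49.6  31.9] xang 106.7 w 14.1
post dist 127.8 ang 109.3
t 17.55 F tool [ 3.83 -3.02 -0.79] M tool [0.52 0.43 0.09] pos [594.1  51.2  31.8] xang 105.6 w 13.9
post dist 127.6 ang 106.8
```

Fy dropped from -15 to -3 N, so the catch is past. Now I feel for the pad in fine steps.

```bash
python3 -m creep '{"steps":[{"fingers":0.0,"slide":[0,0.00113,0],"yaw":0.5},{"fingers":0.0,"slide":[0,0,0],"yaw":0}]}' 20 >/dev/null; python3 f.py
python3 -m creep '{"steps":[{"fingers":0.0,"slide":[0,0.00113,0],"yaw":0.5},{"fingers":0.0,"slide":[0,0,0],"yaw":0}]}' 20 >/dev/null; python3 f.py
```

```text
t 17.80 F tool [ 2.48 -4.73  4.37] M tool [0.69 0.42 0.24] pos [595.6  51.6  31.9] xang 105.0 w 14.3
post dist 127.6 ang 106.1
t 18.05 F tool [ 2.33 -1.68  5.65] M tool [0.46 0.61 0.17] pos [597.7  52.1  32.7] xang 104.5 w 13.9
post dist 127.5 ang 105.1
```

```bash
python3 -m creep '{"steps":[{"fingers":0.0,"slide":[0,0,0.001],"yaw":0},{"fingers":0.0,"slide":[0,0,0],"yaw":0}]}' 20 >/dev/null; python3 f.py
python3 -m creep '{"steps":[{"fingers":0.0,"slide":[0,0.00113,0],"yaw":0.5},{"fingers":0.0,"slide":[0,0,0],"yaw":0}]}' 20 >/dev/null; python3 f.py
```

```text
t 18.30 F tool [ 3.31 -3.98  2.15] M tool [0.6  0.52 0.34] pos [598.1  52.2  32.6] xang 104.5 w 13.8
post dist 127.5 ang 105.0
t 18.55 F tool [ 4.01 -2.68  3.85] M tool [0.34 0.73 0.42] pos [599.7  52.6  32.8] xang 104.0 w 14.1
post dist 127.5 ang 104.2
```

```bash
python3 -m creep '{"steps":[{"fingers":0.0,"slide":[0,0,0.001],"yaw":0},{"fingers":0.0,"slide":[0,0,0],"yaw":0}]}' 20 >/dev/null; python3 f.py
python3 -m creep '{"steps":[{"fingers":0.0,"slide":[0,0.00113,0],"yaw":0.5},{"fingers":0.0,"slide":[0,0,0],"yaw":0}]}' 20 >/dev/null; python3 f.py
python3 - <<'E'
from h import *
cv2.imwrite("pics/w6.png",get_image("wrist"))
E
```

```text
t 18.80 F tool [ 5.08 -2.49  1.66] M tool [0.36 0.63 0.44] pos [600.   52.7  32.3] xang 104.0 w 14.0
post dist 127.5 ang 104.1
t 19.05 F tool [ 4.81 -2.46  1.13] M tool [0.36 0.68 0.49] pos [601.1  52.9  32.3] xang 103.5 w 14.1
post dist 127.5 ang 103.6
```

View pics/w6.png

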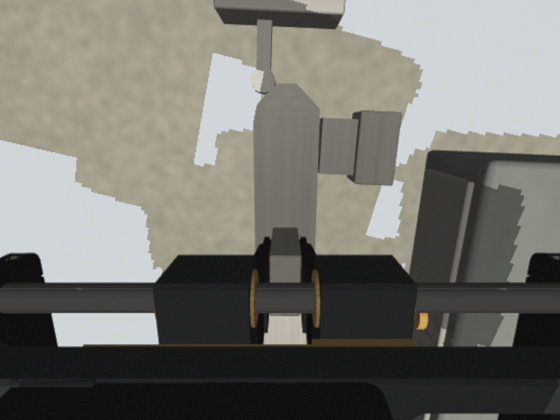

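The nose at (262,80) now sits on the bar's rear bevel, and the bar's edge at (319,145) is nearly on the pad. I continue in smaller steps.

```bash
python3 -m creep '{"steps":[{"fingers":0.0,"slide":[0,0.0006,0.0004],"yaw":0.25},{"fingers":0.0,"slide":[0,0,0],"yaw":0}]}' 20 >/dev/null; python3 f.py
python3 -m creep '{"steps":[{"fingers":0.0,"slide":[0,0.0006,0],"yaw":0.25},{"fingers":0.0,"slide":[0,0,0],"yaw":0}]}' 20 >/dev/null; python3 f.py
python3 -m creep '{"steps":[{"fingers":0.0,"slide":[0,0.0006,0],"yaw":0.25},{"fingers":0.0,"slide":[0,0,0],"yaw":0}]}' 20 >/dev/null; python3 f.py
```

```text
t 19.35 F tool [ 3.82 -2.71 -0.71] M tool [0.56 0.75 0.33] pos [601.6  53.   32.1] xang 103.3 w 14.1
post dist 127.4 ang 103.3
t 19.60 F tool [ 4.93 -4.93 -2.54] M tool [0.9  0.65 0.17] pos [601.6  53.   32. ] xang 103.1 w 14.2
post dist 127.5 ang 103.3
t 19.85 F tool [ 3.71 -7.16 -4.02] M tool [ 1.2   0.7  -0.04] pos [601.7  53.   32. ] xang 102.9 w 13.8
post dist 127.5 ang 103.3
```

Pad contact is clear, at about 5.6 N. One more step should give about 8 N, then I hold.

```bash
python3 -m creep '{"steps":[{"fingers":0.0,"slide":[0,0.0006,0],"yaw":0.25},{"fingers":0.0,"slide":[0,0,0],"yaw":0},{"fingers":0.0,"slide":[0,0,0],"yaw":0}]}' 20 >/dev/null; python3 f.py
python3 -m creep '{"steps":[{"fingers":0.0,"slide":[0,0.0002,0],"yaw":0.05},{"fingers":0.0,"slide":[0,0,0],"yaw":0},{"fingers":0.0,"slide":[0,0,0],"yaw":0}]}' 20 >/dev/null; python3 f.py
```

```text
t 20.23 F tool [ 4.53 -9.45 -4.19] M tool [ 1.54  0.71 -0.29] pos [601.7  53.1  32. ] xang 102.7 w 14.0
post dist 127.5 ang 103.3
t 20.60 F tool [ 3.66 -9.82 -5.53] M tool [ 1.66  0.66 -0.21] pos [601.8  53.1  32. ] xang 102.7 w 13.8
post dist 127.5 ang 103.3
```

```bash
python3 -m creep '{"steps":[{"fingers":0.0,"slide":[0,-0.0004,-0.0003],"yaw":-0.1},{"fingers":0.0,"slide":[0,-0.0004,-0.0003],"yaw":-0.1},{"fingers":0.0,"slide":[0,0,0],"yaw":0},{"fingers":0.0,"slide":[0,0,0],"yaw":0}]}' 5 >/dev/null; python3 f.py
python3 -m creep '{"steps":[{"fingers":0.018,"slide":[0,0,0],"yaw":0},{"fingers":0.024,"slide":[0,0,0],"yaw":0},{"fingers":0.035,"slide":[0,0,0],"yaw":0},{"fingers":0.035,"slide":[0,0,0],"yaw":0},{"fingers":0.035,"slide":[0,0,0],"yaw":0},{"fingers":0.035,"slide":[0,0,0],"yaw":0}]}' 5; python3 f.py
python3 - <<'E'
from h import *
cv2.imwrite("pics/w7.png",get_image("wrist"))
E
```

```text
t 21.10 F tool [ 3.   -5.54  0.6 ] M tool [0.9  0.65 0.  ] pos [601.7  53.1  32. ] xang 102.8 w 14.4
post dist 127.5 ang 103.3
time_s: 21.85
tool_pos: [602.0, 53.0, 31.7]
tool_rot: [0.0, 0.625, 0.781, 0.0]
force: [0.2, 0.3, 0.4]
grip_width: 34.8
finger_force: 0.0
t 21.85 F tool [ 0.24  0.24 -0.42] M tool [-0.09  0.02 -0.03] pos [602.   53.   31.7] xang 102.7 w 34.8
post dist 127.3 ang 103.1
```

View pics/w7.png

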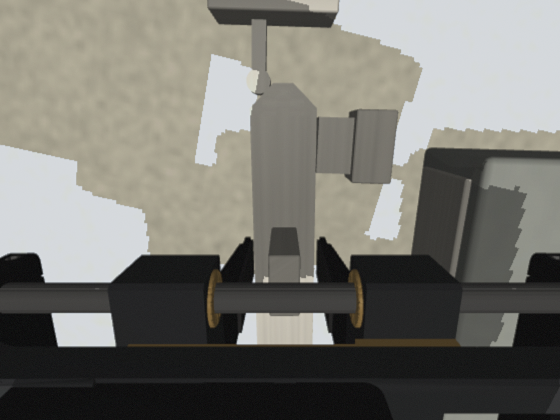

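The bar rests on the pad at (316,145) with the nose behind it at (258,80), and the fingers are clear of the tab. I retreat straight up.

```bash
python3 -m creep '{"steps":[{"fingers":0.04,"slide":[0,0,-0.01],"yaw":0},{"fingers":0.04,"slide":[0,0,-0.03],"yaw":0},{"fingers":0.04,"slide":[0,0,-0.04],"yaw":0},{"fingers":0.04,"slide":[0,0,-0.04],"yaw":0},{"fingers":0.04,"slide":[0,0,0],"yaw":0},{"fingers":0.04,"slide":[0,0,0],"yaw":0},{"fingers":0.04,"slide":[0,0,0],"yaw":0},{"fingers":0.04,"slide":[0,0,0],"yaw":0}]}' 5; python3 -c "
from h import *
print(sign_off())"
```

```text
time_s: 22.9
tool_pos: [601.2, 53.1, 150.1]
tool_rot: [-0.001, 0.625, 0.781, -0.001]
force: [0.5, 0.1, -1.0]
grip_width: 39.9
finger_force: 0.0
the job is handed in; nothing more can be done
None
```

I barred the coin box and handed the job in at about 23 s: fork home on the post, pad pressed with about 8.6 N (estimated from the wrist force), bar left on the pad with the catch behind it; no verdict came back.

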